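Change over the vessels on the two stirrers

ROBOT

A 6-joint arm with a two-finger parallel gripper is mounted at the origin on the work surface. World frame = base frame: x ahead of the robot, y to its left, z up, the work surface at z = 0. Lengths are in m, angles in rad, forces in N, time in s.
With the tool pointing down it reaches from about 0.35 to 0.875 m from the base axis. Payload 15.5 kg.
Tool frame: the origin (TCP) lies at the very end of the fingers, on their centre line; the grasp point (between the pads) lies 19 mm behind it; z points along the fingers, y is the line along which they close (so a half turn about z gives the same grasp; the last joint's range is limited). The gripper opens to 85 mm and grips with 20 to 120 N. Pads are 22 mm wide; open, the fingers measure 114 mm over their backs; the gripper's body (76 mm by 85 mm) begins 54 mm behind the grasp point. The pads swing forward as they close: fully open they stand 13 mm farther back than shut.
Start: joints at [1.125, 0.494, 1.345, -0, 1.302, -0.096], TCP at [0.215, 0.587, 0.191] pointing down, gripper open.
Joint ranges: [-2.91, 2.91], [-0.82, 2.16], [0.22, 2.67], [-1.22, 4.37], [0.12, 2.79], [-3.08, 3.08]. Speed limits (rad/s): [1.89, 1.89, 2.57, 3.01, 3.01, 3.01].

INTERFACE

Orientations are given as [roll, pitch, yaw] about the fixed x, y, z axes, in that order (R = Rz(yaw) Ry(pitch) Rx(roll)).
In Python, from bench import r, imaging, order gives the robot as it stands. The module is installed in compiled form; this text tells all that it offers.
- The arm moves only by the tool play_rows, never from a script. Its argument "series" is a list of rows, each a list of 4 numbers: the shift along the tool's x, y, z as a fraction of full scale, then the turn about the tool's z as a fraction of full scale. A call has exactly 10 rows; each row is the pose to reach, as a shift and turn from the pose commanded when the call began, along the tool's axes at that moment; what a row does not reach only later rows make up. Full scale, the value 1, is 1000 mm for a shift and 90 degrees for a turn. A row lasts 1/8 s, in which the tool goes at most 62.5 mm and 10.7 degrees, less where a joint would pass 70% of its speed; a pose out of reach is approached as far as the arm can. A call with a number of a shift or a turn outside -1 to 1 is refused whole. A call with a gripper value outside its range is refused whole. "hand" is the closure, from 0 (fully open) to 1 (shut), set as the call begins (left out, the last holds). The fingers move at their own pace and stop on an object; the grip force is fixed at half the most. Time passes only in rows, so rows that repeat a pose let the fingers close, or fill a call up. It gives the time, the measured TCP pose, the force, the opening and the grip force at its end, in the units of the state.
- r.read_state(): the state, without advancing time (a new reading comes with each control period).
- imaging.read_camera(name): name is "side" or "top" or "wrist"; returns the picture (480x640x3 uint8, red, green, blue); there is no depth.
- imaging.camera_model(name): a dict with "fx", "fy", "cx", "cy" (pixels), "R" (3x3) and "t" (3): a world point X has camera coordinates R X + t; the wrist camera has in their place "tool_from_camera" (4x4, takes a point from camera to tool coordinates, whose origin is the TCP and whose axes are the flange's). Camera axes: x right, y down, z forward; pixel columns grow to the right and rows downward; lengths in m; the calibration is good to about 2 mm. A picture is of the moment at which its call begins: read the wrist's pose just before it. camera_model takes no time and is no camera call.
- order.sign_off(): hands the job in; it is judged then, once.
The state is a dict: "t": time; "joint_positions": joint angles; "dq": joint speeds; "tau": joint torques, N m; "ee_pos": TCP position; "orientation": TCP orientation; "wrist_force": force on the tool from outside, world axes, zero at the start; "torque": the same for the moment, N m; "opening": finger opening in m; "grip_force": force on a finger pad.
Only numpy, scipy, OpenCV 4.12 (cv2) and the standard library are available. Lean on these libraries where they do the work, as an engineer would, in place of code of your own. Each camera call takes 0.05 s, during which the arm holds its last target. There are 200 camera calls.

TASK

Change over the stirrers: the two bottles go onto the two stirrers and the two flasks onto the two cork mats, each large vessel on the large one and each small vessel on the small one, standing upright in the middle. The white tile is free for parking a vessel on the way. The vessels must stay clean underneath, so never let one touch the black plastic table sheet, and do not tip any over.

Things in the scene. Friction and masses are not known exactly. Their poses are not given: they have to be found in the camera images.
- flask_large: Large clear glass conical (Erlenmeyer) flask, closed by a plain cylindrical aluminium cap that cannot come off, standing on its flat base. Origin: centre of its underside; z up along its axis. It is round, so its yaw is of no account. 131 mm tall in all; base 79 mm in diameter; cone narrowing to a 32 mm neck at 87 mm; cap 38 mm in diameter from 91 mm to the top: grip it there. 0.2 to 0.34 kg. At the start it stands on one of the two stirrers.
- flask_small: Small clear glass conical (Erlenmeyer) flask, closed by a plain cylindrical aluminium cap that cannot come off, standing on its flat base. Origin: centre of its underside; z up along its axis. It is round, so its yaw is of no account. 88 mm tall in all; base 51 mm in diameter; cone narrowing to a 24 mm neck at 50 mm; cap 30 mm in diameter from 54 mm to the top: grip it there. 0.07 to 0.12 kg. At the start it stands on the other stirrer.
- bottle_large: Large clear glass cylindrical bottle with a short neck and a grey ribbed screw cap that stays on, standing on its flat base. Origin: centre of its underside; z up along its axis. It is round, so its yaw is of no account. 122 mm tall in all; body 66 mm in diameter up to 70 mm, then a shoulder to a 32 mm neck at 88 mm; cap 40 mm in diameter from 96 mm to the top: grip it there. 0.21 to 0.37 kg. At the start it stands on one of the two cork mats.
- bottle_small: Small clear glass cylindrical bottle with a short neck and a grey ribbed screw cap that stays on, standing on its flat base. Origin: centre of its underside; z up along its axis. It is round, so its yaw is of no account. 82 mm tall in all; body 44 mm in diameter up to 40 mm, then a shoulder to a 24 mm neck at 51 mm; cap 32 mm in diameter from 59 mm to the top: grip it there. 0.07 to 0.13 kg. At the start it stands on the other cork mat.
- stirrer_large: Large magnetic stirrer, fixed to the table: flat housing, blue below and white above, with a round flat steel plate on top. Origin: on the table, on the axis of the round plate; z up, -x towards the end with the black knob(s), which faces roughly towards the robot. Top of the plate 42 mm above the origin. Plate 125 mm in diameter; housing 175 by 140 mm, reaching 105 mm to -x and 70 mm to +x of the axis; two knobs.
- stirrer_small: Small magnetic stirrer, fixed to the table: flat housing, blue below and white above, with a round flat steel plate on top. Origin: on the table, on the axis of the round plate; z up, -x towards the end with the black knob(s), which faces roughly towards the robot. Top of the plate 42 mm above the origin. Plate 90 mm in diameter; housing 136 by 104 mm, reaching 84 mm to -x and 52 mm to +x of the axis; one knob.
- cork_large: Large round brown cork mat, fixed to the table, 125 mm in diameter, 12 mm thick. Origin: centre of its underside, on the table; z up.
- cork_small: Small round brown cork mat, fixed to the table, 90 mm in diameter, 12 mm thick. Origin: centre of its underside, on the table; z up.
- tile: The spare spot: square white glazed tile, fixed to the table, 110 by 110 mm, 10 mm thick, empty at the start. Origin: centre of its underside, on the table; z up. The two stirrers, two mats, this tile and a shallow instrument tray with two weighing tins beside it (not used, all under 15 mm high) stand in two rows in any arrangement, centres at least 170 mm apart; the tallest vessel on a stirrer reaches 173 mm above the table.
Things that resemble listed ones, but are neither listed nor needed, are in the scene too. Leave any red look-alike of the bottle_large alone.

How it is judged:
By the outcome, as a careful person would: the job done as asked, in the order asked, and still so for the second after the job is handed in, with the robot touching nothing.
It also fails if it takes over 136 s, if anything falls off the work surface, if the arm or the gripper's body presses on something with over 40 N, if the wrist force passes 120 N, or if a joint passes its speed limit or range.

## Working session

There is one attempt and no reset: what is moved stays moved. The work goes in short steps, Python scripts to look and compute and a tool call to move; the robot and the scene stay as the last step left them, time stands still between calls to the robot, and variables do not carry over. Pictures are saved under pics/ and viewed, at most 14 in all, crops included, and the job is handed in when it is done.

Besides the shell and the picture viewer there is one more tool, called after ">>>" as name([rows], argument=value, ...), one row to a line, values as JSON. play_rows: Moves the arm, as the interface text tells. Its arguments: {"type":"object","properties":{"series":{"type":"array"},"hand":{"type":"number"}},"required":["series"]}

```bash
mkdir -p pics
python3 - <<'E'
from bench import r, imaging, order
import cv2
for n in ("top","side"):
    cv2.imwrite(f"pics/{n}0.png", imaging.read_camera(n)[:,:,::-1]); m=imaging.camera_model(n); print(n,m)
s=r.read_state(); print(s['t'],s['ee_pos'],s['orientation'],s['opening'])
print(imaging.camera_model("wrist"))
E
```

```text
top {'fx': 584.996267492927, 'fy': 584.996267492927, 'cx': 317.95167337967, 'cy': 245.98255111457397, 'R': array([[-0.01126657, -0.99983643, -0.01414841],
       [-0.99654806,  0.01239112, -0.08208791],
       [ 0.0822498 ,  0.01317472, -0.99652466]]), 't': array([-0.03278034,  0.5011759 ,  1.26655273])}
side {'fx': 606.2902535478921, 'fy': 606.2902535478921, 'cx': 331.1958678523858, 'cy': 243.07181817206066, 'R': array([[ 0.88518645, -0.46466368,  0.02307848],
       [-0.22225998, -0.46594338, -0.85644455],
       [ 0.40871195,  0.75298369, -0.5157229 ]]), 't': array([-0.47642095,  0.13493353,  1.01943783])}
0.1 [0.21461395 0.58658237 0.19092408] [-3.14042633e+00 -9.11200592e-05  2.79079410e+00] 0.08547751664158106
{'fx': 392.71866384260164, 'fy': 392.71866384260164, 'cx': 316.8272388412923, 'cy': 229.1067309289167, 'tool_from_camera': array([[ 5.11891678e-04, -9.46768917e-01, -3.21913583e-01,
         8.22470049e-02],
       [ 9.99999837e-01,  4.03235379e-04,  4.04210566e-04,
         3.93685945e-04],
       [-2.52887054e-04, -3.21913738e-01,  9.46768969e-01,
        -1.82573939e-01],
       [ 0.00000000e+00,  0.00000000e+00,  0.00000000e+00,
         1.00000000e+00]])}
```

View pics/top0.png

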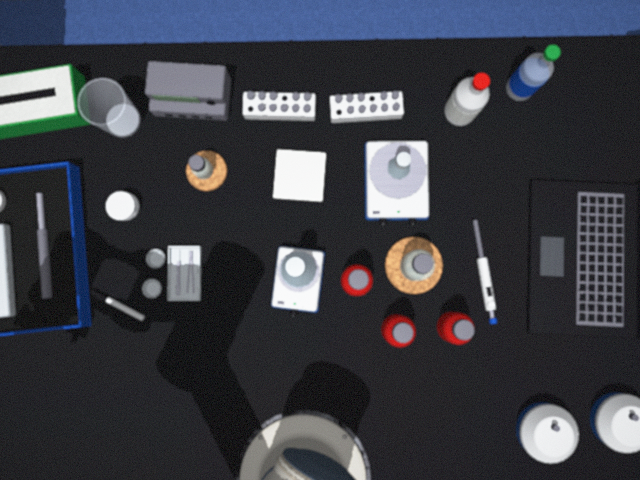

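View pics/side0.png

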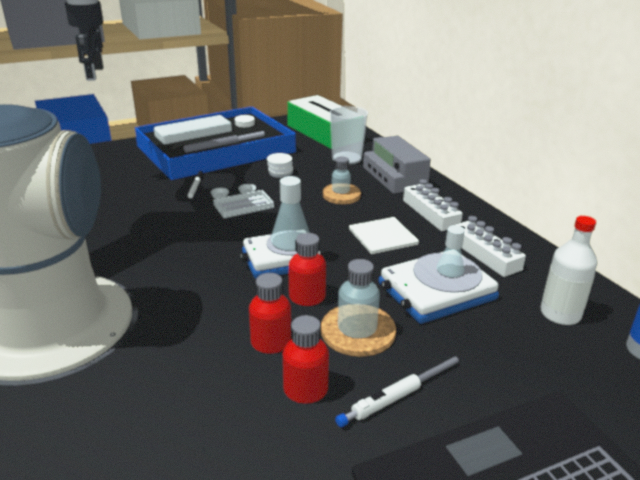

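The top view shows the large flask on the small stirrer (295,270), the small flask on the large stirrer (403,158), the large bottle on the large cork (420,264) and the small bottle on the small cork (200,163). The tile at (300,175) is empty. There are three red look-alikes, at (357,280), (399,331) and (457,328). I'll zoom in to measure.

Run:
```python
import cv2
i=cv2.imread("pics/top0.png")[130:350,180:470]
i=cv2.convertScaleAbs(cv2.resize(i,None,fx=2.7,fy=2.7,interpolation=cv2.INTER_CUBIC),alpha=0.95)
cv2.imwrite("pics/crop0.png",i)
```

```text
(no output)
```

View pics/crop0.png

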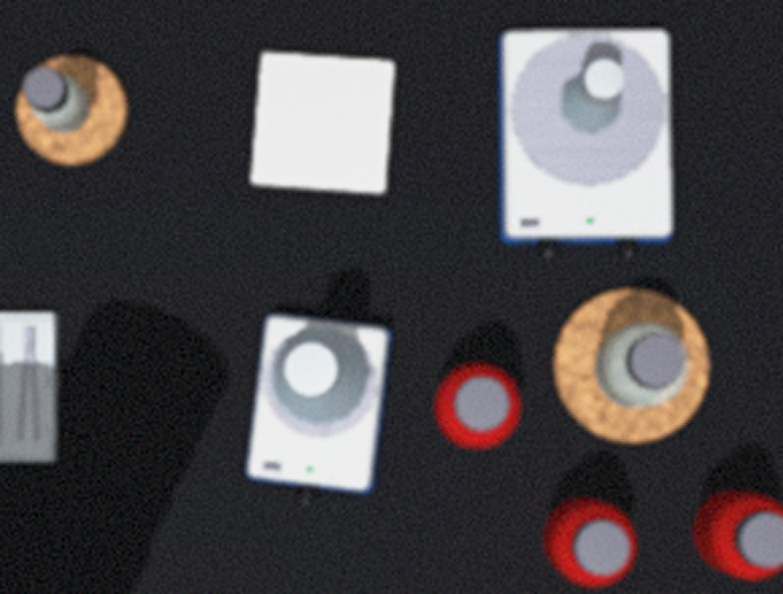

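The crop shows caps at: small bottle (46,88), small flask (603,79), large flask (311,369), large bottle (657,360). Platform centres are: small cork (71,109), tile (324,122), large plate (589,109), small plate (320,381), large cork (632,366). Red caps are at (482,404), (601,547) and (767,540).

```bash
cat > h.py <<'E'
import numpy as np, cv2
from bench import r, imaging, order
def ray(m,R,t,px,z):
    d=R.T@np.array([(px[0]-m['cx'])/m['fx'],(px[1]-m['cy'])/m['fy'],1.]); c=-R.T@t
    return c+d*(z-c[2])/d[2]
def top(px,z):
    m=imaging.camera_model("top"); return ray(m,m['R'],m['t'],px,z)
def pose():
    s=r.read_state(); a=s['orientation']
    from scipy.spatial.transform import Rotation as Ro
    return np.array(s['ee_pos']),Ro.from_euler('xyz',a).as_matrix(),s
def wrist(px,z,p,RT):
    m=imaging.camera_model("wrist"); T=m['tool_from_camera']
    R=RT@T[:3,:3]; c=RT@T[:3,3]+p
    d=R@np.array([(px[0]-m['cx'])/m['fx'],(px[1]-m['cy'])/m['fy'],1.])
    return c+d*(z-c[2])/d[2]
def wproj(X,p,RT):
    m=imaging.camera_model("wrist"); T=m['tool_from_camera']
    x=T[:3,:3].T@(RT.T@(np.array(X)-p)-T[:3,3]); return x[:2]/x[2]*m['fx']+[m['cx'],m['cy']]
def move(tx,ty,tz,yaw=None):
    "fractions to go in tool axes to reach world target"
    p,RT,s=pose(); d=RT.T@(np.array([tx,ty,tz])-p); cy=s['orientation'][2]
    tw=0 if yaw is None else -((yaw-cy+np.pi)%(2*np.pi)-np.pi)/(np.pi/2)
    print("shift",np.round(d,4),"turn",round(tw,3),"from",np.round(p,4),"yaw",round(cy,3))
E
python3 - <<'E'
from h import *
P=dict(cork_s=(71,109,.012),tile=(324,122.5,.01),st_l=(589,109,.042),st_s=(320,380,.042),cork_l=(632,366,.012),
fl_l=(311,369,.173),bo_l=(657,360,.134),bo_s=(46,88,.094),fl_s=(603,79,.130),red1=(482,404,.122),red2=(601,547,.122),red3=(767,540,.122))
for k,(u,v,z) in P.items():
    X=top(((u+.5)/2.7-.5+180,(v+.5)/2.7-.5+130),z); print(k,np.round(X,3),'r',round(np.hypot(X[0],X[1]),3))
print(np.round(r.read_state()['joint_positions'],3)); print(pose()[1].round(3))
move(.6,-.1,.3)
E
```

```text
cork_s [0.676 0.211 0.012] r 0.708
tile [0.662 0.001 0.01 ] r 0.662
st_l [ 0.663 -0.215  0.042] r 0.697
st_s [0.447 0.004 0.042] r 0.447
cork_l [ 0.456 -0.249  0.012] r 0.52
fl_l [0.449 0.004 0.173] r 0.449
bo_l [ 0.455 -0.249  0.134] r 0.519
bo_s [0.675 0.213 0.094] r 0.708
fl_s [ 0.667 -0.215  0.13 ] r 0.701
red1 [ 0.424 -0.12   0.122] r 0.441
red2 [ 0.317 -0.207  0.122] r 0.379
red3 [ 0.321 -0.329  0.122] r 0.46
[ 1.124  0.494  1.346 -0.     1.303 -0.095]
[[-0.939  0.344 -0.   ]
 [ 0.344  0.939 -0.001]
 [ 0.    -0.001 -1.   ]]
shift [-0.5978 -0.5125 -0.1085] turn 0 from [0.2146 0.5866 0.1909] yaw 2.791
```

Positions fit the layout: every vessel is within 4 mm of its platform centre and within reach. The four moves form one cycle, so I'll park the small flask on the tile first. I'm setting out towards the small flask while turning the tool to yaw π.

>>> play_rows([
  [-0.02,-0.017,-0.04,-0.02],
  [-0.06,-0.05,-0.08,-0.07],
  [-0.1,-0.085,-0.1,-0.12],
  [-0.147,-0.125,-0.1,-0.18],
  [-0.194,-0.165,-0.1,-0.223],
  [-0.24,-0.205,-0.1,-0.223],
  [-0.287,-0.245,-0.1,-0.223],
  [-0.334,-0.285,-0.1,-0.223],
  [-0.38,-0.325,-0.1,-0.223],
  [-0.42,-0.358,-0.1,-0.223],
], hand=0)

```text
t: 1.35
ee_pos: [0.4868, 0.1043, 0.2914]
orientation: [-3.142, -0.0, 3.14]
wrist_force: [0.9, 1.1, 0.5]
opening: 0.0852
grip_force: 0.0
```

```bash
python3 -c "
from h import *
move(.667,-.215,.25,np.pi); print(r.read_state()['joint_positions'])"
```

```text
shift [-0.1806 -0.319   0.0413] turn -0.001 from [0.4868 0.1043 0.2914] yaw 3.14
[ 9.10009428e-02  2.21431054e-01  1.49482260e+00 -2.06879865e-05
  1.42556552e+00 -1.47851070e+00]
```

>>> play_rows([
  [-0.01,-0.02,0.0,0],
  [-0.03,-0.055,0.0,0],
  [-0.055,-0.1,0.0,0],
  [-0.085,-0.15,0.01,0],
  [-0.115,-0.2,0.02,0],
  [-0.14,-0.245,0.03,0],
  [-0.16,-0.285,0.04,0],
  [-0.173,-0.308,0.041,0],
  [-0.18,-0.319,0.041,0],
  [-0.18,-0.319,0.041,0],
])

```text
t: 2.6
ee_pos: [0.666, -0.2127, 0.2502]
orientation: [3.141, -0.0, 3.141]
wrist_force: [-0.3, 0.5, -0.2]
opening: 0.0855
grip_force: 0.0
```

```bash
cat > look.py <<'E'
import sys; from h import *
p,R,s=pose(); i=imaging.read_camera("wrist")[:,:,::-1].copy(); print(np.round(p,4), np.round(s['orientation'],3), s['t'])
np.savez('last.npz',p=p,R=R)
for a in sys.argv[2:]:
    u=wproj([float(x) for x in a.split(',')],p,R); print(a,u.round(1)); cv2.drawMarker(i,tuple(int(round(x)) for x in u),(0,0,255),0,10,1)
cv2.imwrite(f"pics/{sys.argv[1]}.png",i)
E
python3 look.py w1 .667,-.215,.13 .663,-.215,.042
```

```text
[ 0.666  -0.2127  0.2502] [ 3.141 -0.     3.141] 2.6
.667,-.215,.13 [313.6 205.6]
.663,-.215,.042 [314.2 178.6]
```

View pics/w1.png

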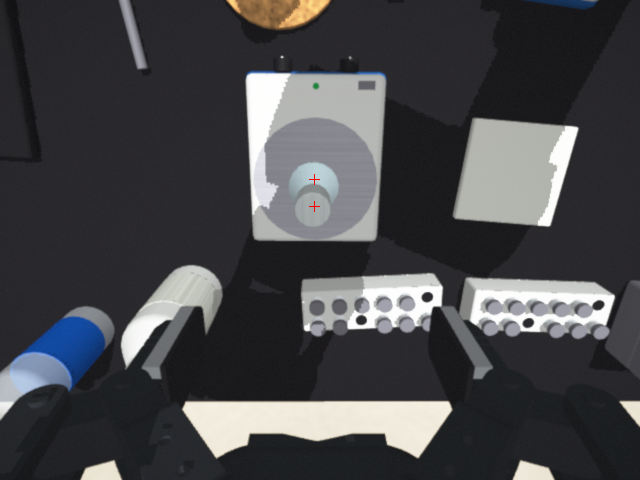

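The cap shows at (312,209) against a predicted (314,206), and the plate centre at (316,179) against (314,179). Estimates are good to about 2 mm. Descending and gripping.

>>> play_rows([
  [-0.001,-0.001,0.015,0],
  [-0.002,-0.002,0.045,0],
  [-0.002,-0.002,0.08,0],
  [-0.002,-0.002,0.11,0],
  [-0.002,-0.002,0.13,0],
  [-0.002,-0.002,0.145,0],
  [-0.002,-0.002,0.153,0],
  [-0.002,-0.002,0.156,0],
  [-0.002,-0.002,0.156,0],
  [-0.002,-0.002,0.156,0],
])

```text
t: 3.9
ee_pos: [0.6683, -0.2148, 0.0951]
orientation: [-3.141, 0.001, 3.141]
wrist_force: [-1.0, 0.0, -0.4]
opening: 0.0853
grip_force: 0.0
```

>>> play_rows([
  [0,0,0,0],
  [0,0,0,0],
  [0,0,0,0],
  [0,0,0,0],
  [0,0,0,0],
  [0,0,0,0],
  [0,0,0,0],
  [0,0,0,0],
  [0,0,0,0],
  [0,0,0,0],
], hand=1)

```text
t: 5.15
ee_pos: [0.668, -0.2147, 0.0945]
orientation: [-3.142, 0.0, 3.141]
wrist_force: [-0.8, -0.5, 0.5]
opening: -0.0002
grip_force: 0.0
```

The fingers closed fully on nothing. I need to look.

```bash
python3 look.py w2 .667,-.215,.13 .663,-.215,.042; python3 -c "
from h import *
a=imaging.read_camera('side')[170:350,340:560,::-1]
w=cv2.imread('pics/w2.png')
a=cv2.resize(a,None,fx=1.75,fy=1.75)
o=np.zeros((480,800,3),np.uint8); o[:315,415:800]=a; o[:,:415]=w[:,110:525]; cv2.imwrite('pics/c2.png',o)"
```

```text
[ 0.668  -0.2147  0.0945] [-3.142  0.     3.141] 5.15
.667,-.215,.13 [315.6 299.1]
.663,-.215,.042 [316.  224.9]
```

View pics/c2.png

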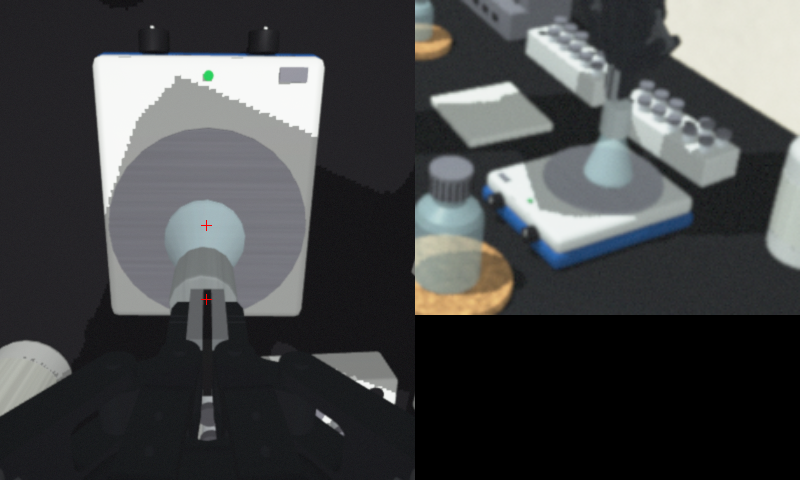

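The flask is upright. The closed fingertips appear at about (316,290) in the wrist image, above or behind the cap. I'll check that against the TCP projection.

```bash
python3 -c "
from h import *
d=np.load('last.npz'); p,R=d['p'],d['R']
for x in (-.015,0,.015):
  print(x,[ (z,wproj(p+[x,0,z],p,R).round(0)) for z in (0,.019,.0355)])
w=cv2.imread('pics/w2.png')[200:400,220:420]; w=cv2.convertScaleAbs(w,alpha=1.8,beta=20); cv2.imwrite('pics/c3.png',cv2.resize(w,None,fx=3,fy=3,interpolation=cv2.INTER_CUBIC))"
```

```text
-0.015 [(0, array([316., 239.])), (0.019, array([316., 253.])), (0.0355, array([316., 269.]))]
0 [(0, array([316., 267.])), (0.019, array([316., 283.])), (0.0355, array([316., 301.]))]
0.015 [(0, array([316., 293.])), (0.019, array([316., 312.])), (0.0355, array([316., 332.]))]
```

View pics/c3.png

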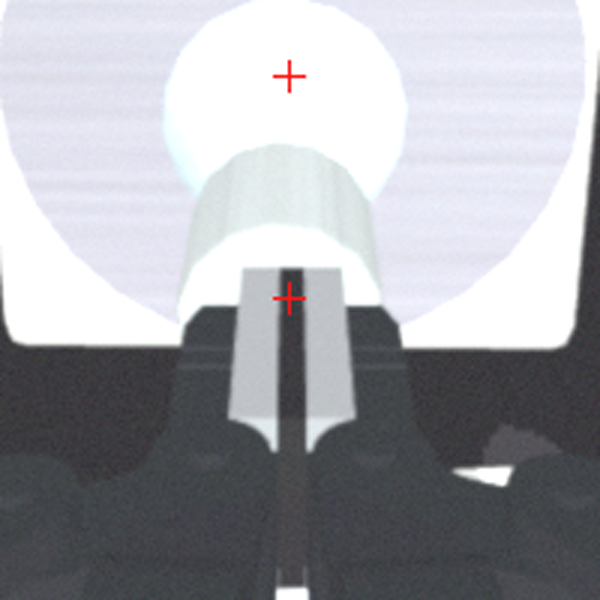

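The brightened crop shows the cap's top rim in full, with the closed tips above it at row 289. The model puts the TCP at row 267. The tips' row when shut and the pad spacing when open both say the real fingertips sit about 46–50 mm behind the reported TCP. The scene measurements agreed in two cameras, so I'll correct the grip height by that amount: open, then go 45 mm lower.

>>> play_rows([
  [0,0,0,0],
  [0,0,0,0],
  [0,0,0,0],
  [0,0,0,0],
  [0,0,0,0],
  [0,0,0.005,0],
  [0,0,0.015,0],
  [0,0,0.03,0],
  [0,0,0.04,0],
  [0,0,0.045,0],
], hand=0)

```text
t: 6.5
ee_pos: [0.6676, -0.2145, 0.0483]
orientation: [3.141, -0.001, 3.141]
wrist_force: [-0.1, -0.0, -0.9]
opening: 0.0852
grip_force: 0.0
```

```bash
python3 look.py w4 .668,-.215,.13; python3 -c "
from h import *
print(r.read_state()['wrist_force'],r.read_state()['opening'])
a=imaging.read_camera('side')[170:350,340:560,::-1]
w=cv2.imread('pics/w4.png')
a=cv2.resize(a,None,fx=1.75,fy=1.75)
o=np.zeros((480,800,3),np.uint8); o[:315,415:800]=a; o[:,:415]=w[:,110:525]; cv2.imwrite('pics/c4.png',cv2.convertScaleAbs(o,alpha=1.5))"
```

```text
[ 0.6676 -0.2145  0.0483] [ 3.141e+00 -1.000e-03  3.141e+00] 6.5
.668,-.215,.13 [314.8 375.9]
[-0.29187571 -0.3829045  -1.73265069] 0.08521188282725436
```

View pics/c4.png

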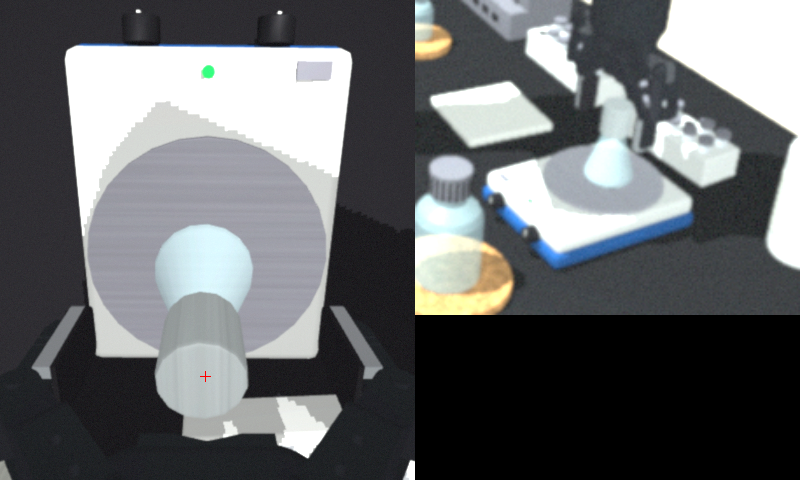

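The side view shows the open fingers straddling the cap at the right height, and the cap top at (201,380) is within 2 mm of prediction. This confirms the offset. Closing.

>>> play_rows([
  [0,0,0,0],
  [0,0,0,0],
  [0,0,0,0],
  [0,0,0,0],
  [0,0,0,0],
  [0,0,0,0],
  [0,0,0,0],
  [0,0,0,0],
  [0,0,-0.002,0],
  [0,0,-0.005,0],
], hand=1)

```text
t: 7.85
ee_pos: [0.6677, -0.2146, 0.0543]
orientation: [3.141, -0.001, 3.141]
wrist_force: [0.6, 0.6, -1.5]
opening: 0.0285
grip_force: 58.9
```

Gripped (28.5 mm opening, 59 N). Carrying it to the tile.

>>> play_rows([
  [0,0,-0.015,0],
  [0,0,-0.045,0],
  [0,0.01,-0.07,0],
  [0.001,0.035,-0.08,0],
  [0.003,0.075,-0.08,0],
  [0.005,0.12,-0.08,0],
  [0.007,0.16,-0.08,0],
  [0.008,0.195,-0.08,0],
  [0.008,0.212,-0.075,0],
  [0.008,0.216,-0.06,0],
])

```text
t: 9.1
ee_pos: [0.6603, 0.0025, 0.1143]
orientation: [-3.141, 0.001, -3.141]
wrist_force: [1.2, -0.5, -0.9]
opening: 0.0287
grip_force: 59.1
```

>>> play_rows([
  [0,0,0.01,0],
  [0,0,0.03,0],
  [0,0,0.055,0],
  [0,0,0.075,0],
  [0,0,0.086,0],
  [0,0,0.091,0],
  [0,0,0.094,0],
  [0,0,0.0955,0],
  [0,0,0.0955,0],
  [0,0,0.0955,0],
])

```text
t: 10.35
ee_pos: [0.6603, 0.0014, 0.0193]
orientation: [-3.142, 0.001, 3.141]
wrist_force: [-0.5, -0.6, -1.0]
opening: 0.0288
grip_force: 59.1
```

>>> play_rows([
  [0,0,0.001,0],
  [0,0,0.002,0],
  [0,0,0.002,0],
  [0,0,0.002,0],
  [0,0,0.002,0],
  [0,0,0.002,0],
  [0,0,0.002,0],
  [0,0,0.002,0],
  [0,0,0.002,0],
  [0,0,0.002,0],
])

```text
t: 11.6
ee_pos: [0.6606, 0.0012, 0.0178]
orientation: [-3.141, 0.001, 3.141]
wrist_force: [-2.5, -0.8, 9.7]
opening: 0.0285
grip_force: 60.2
```

```bash
python3 -c "
from h import *
s=r.read_state(); print(s['wrist_force'],s['ee_pos'])
a=imaging.read_camera('side')[200:280,330:430,::-1]
cv2.imwrite('pics/c5.png',cv2.resize(cv2.convertScaleAbs(a,alpha=1.5),None,fx=5,fy=5,interpolation=cv2.INTER_CUBIC))"
```

```text
[-2.48771108 -0.79297626  9.6792029 ] [0.66059222 0.00124286 0.01781117]
```

View pics/c5.png

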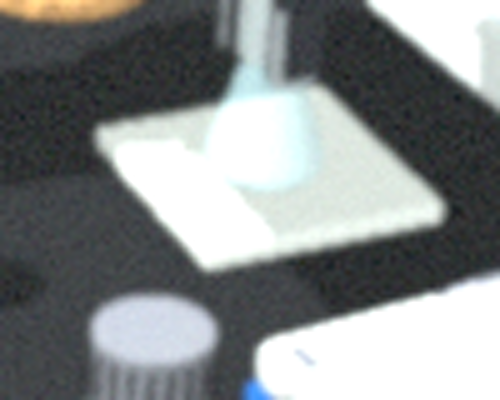

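The small flask stands on the tile with touchdown at 9.7 N. Releasing, then heading for the large bottle.

>>> play_rows([
  [0,0,-0.001,0],
  [0,0,-0.001,0],
  [0,0,-0.001,0],
  [0,0,-0.001,0],
  [0,0,-0.001,0],
  [0,0,-0.01,0],
  [0,0,-0.035,0],
  [0,0,-0.075,0],
  [0,0,-0.115,0],
  [0,0,-0.135,0],
], hand=0)

```text
t: 12.9
ee_pos: [0.661, 0.0013, 0.1551]
orientation: [-3.141, 0.003, 3.141]
wrist_force: [-1.2, -1.2, -0.0]
opening: 0.0851
grip_force: 0.0
```

>>> play_rows([
  [0.01,-0.012,0,0],
  [0.035,-0.042,0,0],
  [0.065,-0.08,0,0],
  [0.1,-0.122,0,0],
  [0.135,-0.164,0,0],
  [0.165,-0.2,0,0],
  [0.188,-0.228,0,0],
  [0.2,-0.244,0,0],
  [0.2055,-0.25,0,0],
  [0.2055,-0.25,0,0],
])

```text
t: 14.15
ee_pos: [0.4539, -0.2484, 0.1516]
orientation: [3.141, -0.001, 3.14]
wrist_force: [-0.0, 0.3, -1.0]
opening: 0.0854
grip_force: 0.0
```

```bash
python3 look.py w6 .455,-.249,.134 .456,-.249,.012
python3 - <<'E'
from h import *
# cap & tile check from top view
a=imaging.read_camera('top')[130:350,180:470,::-1]; a=cv2.resize(a,None,fx=1.3,fy=1.3)
w=cv2.imread('pics/w6.png')[:,120:520]; o=np.zeros((480,780,3),np.uint8); o[:,:400]=w; o[:286,402:402+377]=a
cv2.imwrite('pics/c6.png',o)
E
```

```text
[ 0.4539 -0.2484  0.1516] [ 3.141e+00 -1.000e-03  3.140e+00] 14.15
.455,-.249,.134 [315.4 255.2]
.456,-.249,.012 [315.8 200.9]
```

View pics/c6.png

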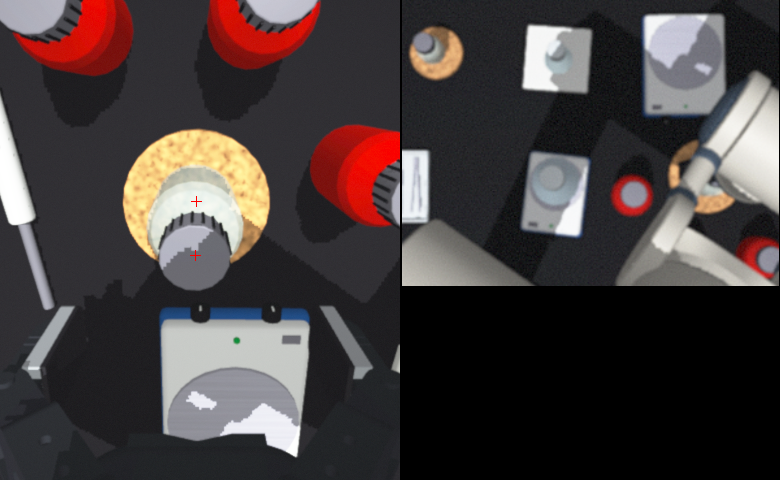

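The wrist view shows the large bottle's cap at (194,255), matching the prediction, with red bottles clear on both sides. In the top view the small flask stands on the tile. Descending and gripping.

>>> play_rows([
  [-0.001,-0.0005,0.008,0],
  [-0.001,-0.0005,0.025,0],
  [-0.001,-0.0005,0.045,0],
  [-0.001,-0.0005,0.065,0],
  [-0.001,-0.0005,0.08,0],
  [-0.001,-0.0005,0.092,0],
  [-0.001,-0.0005,0.097,0],
  [-0.001,-0.0005,0.099,0],
  [-0.001,-0.0005,0.099,0],
  [-0.001,-0.0005,0.099,0],
])

```text
t: 15.5
ee_pos: [0.4557, -0.2492, 0.0534]
orientation: [-3.141, 0.001, 3.141]
wrist_force: [0.6, -0.4, -0.2]
opening: 0.0855
grip_force: 0.0
```

>>> play_rows([
  [0,0,0,0],
  [0,0,0,0],
  [0,0,0,0],
  [0,0,0,0],
  [0,0,0,0],
  [0,0,0,0],
  [0,0,0,0],
  [0,0,0,0],
  [0,0,0,0],
  [0,0,0,0],
], hand=1)

```text
t: 16.75
ee_pos: [0.456, -0.2499, 0.054]
orientation: [-3.14, 0.001, 3.141]
wrist_force: [-4.0, -3.0, 18.7]
opening: 0.0395
grip_force: 64.1
```

Gripped (39.5 mm). Lifting and carrying it to the large stirrer.

>>> play_rows([
  [0,0,-0.01,0],
  [0,0,-0.035,0],
  [0,0,-0.065,0],
  [-0.01,0.002,-0.088,0],
  [-0.035,0.006,-0.1,0],
  [-0.075,0.012,-0.1,0],
  [-0.12,0.02,-0.1,0],
  [-0.16,0.027,-0.1,0],
  [-0.19,0.032,-0.1,0],
  [-0.207,0.035,-0.1,0],
])

```text
t: 18.0
ee_pos: [0.6636, -0.2134, 0.1528]
orientation: [3.141, -0.0, -3.141]
wrist_force: [-0.3, 0.5, -3.4]
opening: 0.0385
grip_force: 68.4
```

```bash
python3 -c "
from h import *
p,R,s=pose(); print(p,s['wrist_force'])
i=imaging.read_camera('wrist')
cv2.imwrite('pics/w7.png',i[:,:,::-1]); print(wproj([.663,-.214,.042],p,R))"
```

```text
[ 0.66357734 -0.21343117  0.15275516] [-0.27526872  0.49139097 -3.42054546]
[315.70813113 206.9255435 ]
```

View pics/w7.png

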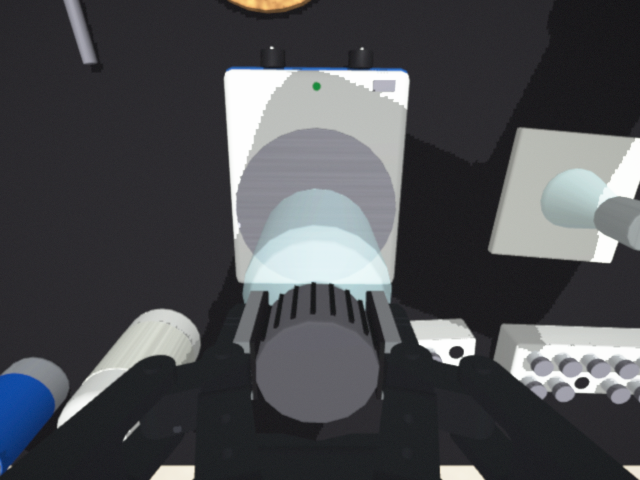

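The plate is centred at about (316,206) as predicted, and the bottle is held upright. Lowering.

>>> play_rows([
  [0,0,0.008,0],
  [0,0,0.022,0],
  [0,0,0.04,0],
  [0,0,0.053,0],
  [0,0,0.06,0],
  [0,0,0.064,0],
  [0,0,0.066,0],
  [0,0,0.068,0],
  [0,0,0.0695,0],
  [0,0,0.0695,0],
])

```text
t: 19.3
ee_pos: [0.6628, -0.2143, 0.0843]
orientation: [-3.141, 0.001, 3.141]
wrist_force: [-1.3, 0.8, 4.5]
opening: 0.0384
grip_force: 69.6
```

Touchdown on the plate. Releasing, and on to the large flask.

>>> play_rows([
  [0,0,-0.001,0],
  [0,0,-0.001,0],
  [0,0,-0.001,0],
  [0,0,-0.001,0],
  [0,0,-0.001,0],
  [0,0,-0.008,0],
  [0,0,-0.025,0],
  [0,0,-0.05,0],
  [0,0,-0.07,0],
  [0,0,-0.077,0],
], hand=0)

```text
t: 20.55
ee_pos: [0.6634, -0.2145, 0.163]
orientation: [-3.14, 0.003, 3.141]
wrist_force: [-0.1, -0.4, 0.2]
opening: 0.0852
grip_force: 0.0
```

>>> play_rows([
  [0.012,0.012,0,0],
  [0.035,0.037,0,0],
  [0.067,0.07,0,0],
  [0.105,0.11,0,0],
  [0.142,0.147,0,0],
  [0.172,0.178,0,0],
  [0.195,0.202,0,0],
  [0.209,0.214,0,0],
  [0.214,0.218,0,0],
  [0.214,0.218,0,0],
])

```text
t: 21.8
ee_pos: [0.4492, 0.0036, 0.1606]
orientation: [-3.141, 0.001, 3.141]
wrist_force: [-0.8, -0.2, -0.2]
opening: 0.0851
grip_force: 0.0
```

```bash
python3 look.py w8 .449,.004,.173
python3 - <<'E'
from h import *
i=cv2.imread('pics/w8.png')
a=imaging.read_camera('side')[150:330,340:520,::-1]
w=i[:,120:520]; o=np.zeros((480,780,3),np.uint8); o[:,:400]=w; o[:360,410:770]=cv2.resize(a,None,fx=2,fy=2)
cv2.imwrite('pics/c8.png',o)
E
```

```text
[0.4492 0.0036 0.1606] [-3.141e+00  1.000e-03  3.141e+00] 21.8
.449,.004,.173 [317.3 276.8]
```

View pics/c8.png

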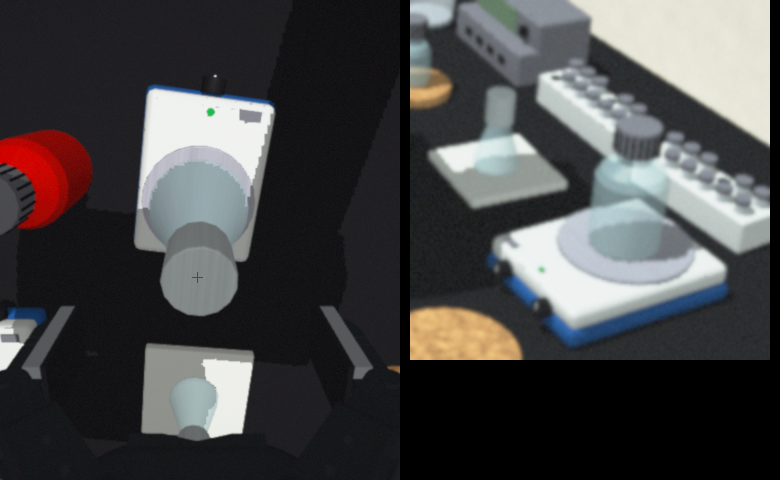

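The large bottle stands upright on the large plate and the small flask on the tile. The large flask's cap is at (199,282), about 2 mm further in +x than predicted. Correcting, descending and gripping.

>>> play_rows([
  [-0.002,0.001,0.008,0],
  [-0.002,0.001,0.022,0],
  [-0.002,0.001,0.04,0],
  [-0.002,0.001,0.058,0],
  [-0.002,0.001,0.07,0],
  [-0.002,0.001,0.076,0],
  [-0.002,0.001,0.0785,0],
  [-0.002,0.001,0.0785,0],
  [-0.002,0.001,0.0785,0],
  [-0.002,0.001,0.0785,0],
])

```text
t: 23.15
ee_pos: [0.4508, 0.0049, 0.0823]
orientation: [-3.142, 0.001, 3.141]
wrist_force: [-0.5, 1.0, 0.3]
opening: 0.085
grip_force: 0.0
```

>>> play_rows([
  [0,0,0,0],
  [0,0,0,0],
  [0,0,0,0],
  [0,0,0,0],
  [0,0,0,0],
  [0,0,0,0],
  [0,0,0,0],
  [0,0,0,0],
  [0,0,0,0],
  [0,0,0,0],
], hand=1)

```text
t: 24.4
ee_pos: [0.4507, 0.0048, 0.0822]
orientation: [-3.141, 0.0, 3.141]
wrist_force: [-0.4, -1.2, 5.1]
opening: 0.0368
grip_force: 59.3
```

>>> play_rows([
  [0,0,-0.012,0],
  [0,0,-0.04,0],
  [0,0,-0.075,0],
  [0,-0.002,-0.105,0],
  [0,-0.015,-0.118,0],
  [-0.001,-0.045,-0.12,0],
  [-0.002,-0.085,-0.12,0],
  [-0.003,-0.13,-0.12,0],
  [-0.004,-0.175,-0.12,0],
  [-0.005,-0.215,-0.12,0],
])

```text
t: 25.65
ee_pos: [0.4547, -0.2122, 0.2015]
orientation: [3.141, -0.001, 3.14]
wrist_force: [0.6, 0.2, -1.3]
opening: 0.0369
grip_force: 60.4
```

>>> play_rows([
  [0,-0.027,0,0],
  [0,-0.037,0.01,0],
  [0,-0.039,0.03,0],
  [0,-0.039,0.06,0],
  [0,-0.039,0.09,0],
  [0,-0.039,0.115,0],
  [0,-0.039,0.13,0],
  [0,-0.039,0.138,0],
  [0,-0.039,0.14,0],
  [0,-0.039,0.14,0],
])

```text
t: 26.9
ee_pos: [0.4558, -0.2492, 0.0625]
orientation: [-3.141, 0.001, 3.141]
wrist_force: [0.1, -0.4, -1.9]
opening: 0.0366
grip_force: 60.6
```

```bash
python3 look.py w9 .456,-.249,.012 .456,-.249,.0745
```

```text
[ 0.4558 -0.2492  0.0625] [-3.141e+00  1.000e-03  3.141e+00] 26.9
.456,-.249,.012 [316.9 233.7]
.456,-.249,.0745 [316.9 277.3]
```

View pics/w9.png

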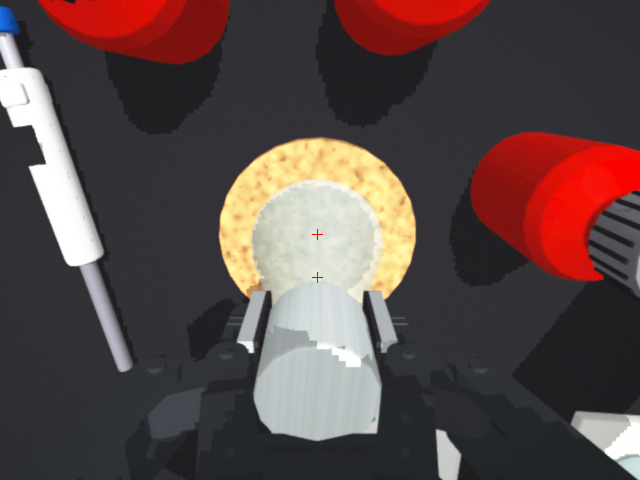

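The flask base (cols 253–382) is centred over the cork (cols 219–416). Lowering the last 10 mm.

>>> play_rows([
  [0,0,0.003,0],
  [0,0,0.006,0],
  [0,0,0.008,0],
  [0,0,0.009,0],
  [0,0,0.01,0],
  [0,0,0.011,0],
  [0,0,0.0115,0],
  [0,0,0.012,0],
  [0,0,0.012,0],
  [0,0,0.012,0],
])

```text
t: 28.2
ee_pos: [0.4558, -0.2495, 0.052]
orientation: [-3.14, 0.002, 3.141]
wrist_force: [-11.0, 3.3, 43.3]
opening: 0.0371
grip_force: 64.7
```

Firm touchdown (43 N). Backing off slightly while opening, then going to the small bottle.

>>> play_rows([
  [0,0,-0.0015,0],
  [0,0,-0.002,0],
  [0,0,-0.002,0],
  [0,0,-0.002,0],
  [0,0,-0.002,0],
  [0,0,-0.01,0],
  [0,0,-0.03,0],
  [0,0,-0.06,0],
  [0,0,-0.09,0],
  [0,0,-0.105,0],
], hand=0)

```text
t: 29.45
ee_pos: [0.456, -0.2494, 0.1568]
orientation: [-3.14, 0.002, 3.141]
wrist_force: [-0.1, -0.3, -0.3]
opening: 0.0855
grip_force: 0.0
```

>>> play_rows([
  [-0.01,0.02,0,0],
  [-0.03,0.06,0,0],
  [-0.055,0.11,0,0],
  [-0.08,0.165,0,0],
  [-0.105,0.22,0,0],
  [-0.131,0.275,0,0],
  [-0.157,0.33,0,0],
  [-0.18,0.38,0,0],
  [-0.2,0.425,0,0],
  [-0.214,0.452,0.01,0],
])

```text
t: 30.7
ee_pos: [0.6704, 0.2053, 0.1449]
orientation: [3.141, 0.001, -3.141]
wrist_force: [0.6, -0.6, -0.4]
opening: 0.0852
grip_force: 0.0
```

>>> play_rows([
  [-0.004,0.008,0.01,0],
  [-0.005,0.01,0.02,0],
  [-0.005,0.01,0.03,0],
  [-0.005,0.01,0.036,0],
  [-0.005,0.01,0.04,0],
  [-0.005,0.01,0.04,0],
  [-0.005,0.01,0.04,0],
  [-0.005,0.01,0.04,0],
  [-0.005,0.01,0.04,0],
  [-0.005,0.01,0.04,0],
])

```text
t: 31.95
ee_pos: [0.6748, 0.2129, 0.1051]
orientation: [3.142, 0.0, 3.141]
wrist_force: [-0.4, 0.3, -1.0]
opening: 0.0854
grip_force: 0.0
```

```bash
python3 look.py w10 .675,.213,.094 .676,.211,.012
python3 - <<'E'
from h import *
i=cv2.imread('pics/w10.png')
a=imaging.read_camera('side')[200:380,270:460,::-1]
w=i[:,120:520]; o=np.zeros((480,780,3),np.uint8); o[:,:400]=w; o[:342,410:771]=cv2.resize(a,None,fx=1.9,fy=1.9)
cv2.imwrite('pics/c10.png',o)
E
```

```text
[0.6748 0.2129 0.1051] [3.142 0.    3.141] 31.95
.675,.213,.094 [316.7 258.4]
.676,.211,.012 [313.9 215.7]
```

View pics/c10.png

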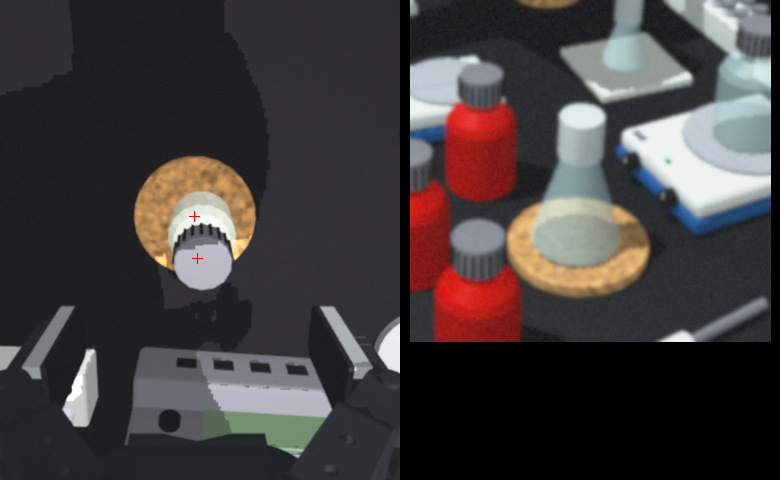

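The large flask stands in the middle of the large cork. The small bottle's cap is at (202,262), about 3 mm in +y and 2 mm in +x from the estimate. Correcting and gripping.

>>> play_rows([
  [-0.002,0.003,0.008,0],
  [-0.002,0.003,0.025,0],
  [-0.002,0.003,0.045,0],
  [-0.002,0.003,0.065,0],
  [-0.002,0.003,0.078,0],
  [-0.002,0.003,0.084,0],
  [-0.002,0.003,0.086,0],
  [-0.002,0.003,0.086,0],
  [-0.002,0.003,0.086,0],
  [-0.002,0.003,0.086,0],
])

```text
t: 33.3
ee_pos: [0.677, 0.2159, 0.0194]
orientation: [3.141, 0.001, 3.141]
wrist_force: [-0.6, -0.0, -0.3]
opening: 0.0857
grip_force: 0.0
```

>>> play_rows([
  [0,0,0,0],
  [0,0,0,0],
  [0,0,0,0],
  [0,0,0,0],
  [0,0,0,0],
  [0,0,0,0],
  [0,0,0,0],
  [0,0,0,0],
  [0,0,0,0],
  [0,0,0,0],
], hand=1)

```text
t: 34.55
ee_pos: [0.6771, 0.2159, 0.0195]
orientation: [3.141, 0.001, 3.141]
wrist_force: [-0.0, -0.1, 5.4]
opening: 0.0304
grip_force: 69.9
```

Run:
```python
from h import *
i=cv2.imread('pics/w8.png').astype(int); p=np.array([.4492,.0036,.1606]); from scipy.spatial.transform import Rotation as Ro
R=Ro.from_euler('xyz',[-3.141,.001,3.141]).as_matrix()
for px in [(318,146),(262,198),(374,198),(318,202)]: print(px, wrist(px,.042,p,R).round(4))
# housing top corners -> axis
c=[wrist(q,.040,p,R)[:2] for q in [(268,90),(393,105),(367,261),(255,247)]]; c=np.array(c); f=(c[0]+c[1])/2;b=(c[2]+c[3])/2
print(c.round(3),np.linalg.norm(f-b),f+(b-f)*84/136)
```

```text
(318, 146) [0.4033 0.0047 0.042 ]
(262, 198) [ 0.4437 -0.0395  0.042 ]
(374, 198) [0.4437 0.0489 0.042 ]
(318, 202) [0.4469 0.0047 0.042 ]
[[ 0.363 -0.032]
 [ 0.374  0.06 ]
 [ 0.499  0.046]
 [ 0.486 -0.047]] 0.12458175633669456 [0.44495691 0.00489136]
```

The plate's edge and housing both put the small stirrer's axis at (0.447, 0.0045). Carrying the small bottle there.

>>> play_rows([
  [0,0,-0.01,0],
  [0,0,-0.035,0],
  [0.002,-0.002,-0.065,0],
  [0.015,-0.014,-0.085,0],
  [0.045,-0.041,-0.09,0],
  [0.085,-0.078,-0.09,0],
  [0.125,-0.115,-0.09,0],
  [0.165,-0.152,-0.09,0],
  [0.2,-0.184,-0.09,0],
  [0.222,-0.204,-0.09,0],
])

```text
t: 35.8
ee_pos: [0.4529, 0.0109, 0.1095]
orientation: [-3.141, -0.0, 3.14]
wrist_force: [0.6, -0.1, -1.6]
opening: 0.0304
grip_force: 68.9
```

>>> play_rows([
  [0.006,-0.006,0.005,0],
  [0.008,-0.0075,0.018,0],
  [0.008,-0.0075,0.033,0],
  [0.008,-0.0075,0.045,0],
  [0.008,-0.0075,0.052,0],
  [0.008,-0.0075,0.056,0],
  [0.008,-0.0075,0.058,0],
  [0.008,-0.0075,0.059,0],
  [0.008,-0.0075,0.059,0],
  [0.008,-0.0075,0.059,0],
])

```text
t: 37.05
ee_pos: [0.4467, 0.0044, 0.0501]
orientation: [-3.142, 0.0, 3.141]
wrist_force: [0.6, 0.5, -1.4]
opening: 0.0307
grip_force: 68.9
```

Not yet in contact; creeping down 1.5 mm.

>>> play_rows([
  [0,0,0.0005,0],
  [0,0,0.001,0],
  [0,0,0.0015,0],
  [0,0,0.0015,0],
  [0,0,0.0015,0],
  [0,0,0.0015,0],
  [0,0,0.0015,0],
  [0,0,0.0015,0],
  [0,0,0.0015,0],
  [0,0,0.0015,0],
])

```text
t: 38.3
ee_pos: [0.4468, 0.0044, 0.0493]
orientation: [-3.141, 0.001, 3.141]
wrist_force: [-4.8, 0.7, 26.7]
opening: 0.0305
grip_force: 74.2
```

>>> play_rows([
  [0,0,-0.001,0],
  [0,0,-0.001,0],
  [0,0,-0.001,0],
  [0,0,-0.001,0],
  [0,0,-0.001,0],
  [0,0,-0.01,0],
  [0,0,-0.03,0],
  [0,0,-0.055,0],
  [0,0,-0.08,0],
  [0,0,-0.09,0],
], hand=0)

```text
t: 39.55
ee_pos: [0.4472, 0.0044, 0.14]
orientation: [-3.141, 0.002, 3.141]
wrist_force: [0.9, -0.8, -0.1]
opening: 0.0855
grip_force: 0.0
```

>>> play_rows([
  [-0.012,0,0,0],
  [-0.037,-0.001,0,0],
  [-0.07,-0.002,0,0],
  [-0.11,-0.003,0,0],
  [-0.148,-0.003,0,0],
  [-0.18,-0.003,0,0],
  [-0.201,-0.003,0,0],
  [-0.212,-0.003,0,0],
  [-0.215,-0.003,0.005,0],
  [-0.215,-0.003,0.02,0],
])

```text
t: 40.8
ee_pos: [0.6615, 0.0013, 0.118]
orientation: [-3.142, 0.001, 3.141]
wrist_force: [0.4, -0.5, -0.4]
opening: 0.0852
grip_force: 0.0
```

Run:
```python
from h import *
p,R,s=pose(); i=imaging.read_camera('wrist'); print(p.round(4))
cv2.imwrite('pics/w11.png',i[:,:,::-1]); u=wproj([.6625,.0013,.098],p,R); print(u)
# cap: bright aluminium disc near prediction -> Hough
g=cv2.cvtColor(i,cv2.COLOR_RGB2GRAY); x,y=int(u[0])-70,int(u[1])-70
c=cv2.HoughCircles(cv2.medianBlur(g[y:y+140,x:x+140],5),cv2.HOUGH_GRADIENT,1,20,param1=60,param2=12,minRadius=22,maxRadius=36)
for a in c[0][:4]: print(a+[x,y,0], wrist(a[:2]+[x,y],.098,p,R).round(4))
```

```text
[0.6615 0.0013 0.118 ]
[316.41700811 253.29161938]
[314.5        253.5         24.60000038] [6.626e-01 2.000e-04 9.800e-02]
[316.5        209.5         30.79999924] [0.6372 0.0014 0.098 ]
```

A circle fit puts the small flask's cap at (0.6626, 0.0002), as expected. Descending and gripping.

>>> play_rows([
  [-0.001,-0.001,0.01,0],
  [-0.001,-0.001,0.03,0],
  [-0.001,-0.001,0.052,0],
  [-0.001,-0.001,0.074,0],
  [-0.001,-0.001,0.088,0],
  [-0.001,-0.001,0.096,0],
  [-0.001,-0.001,0.099,0],
  [-0.001,-0.001,0.1,0],
  [-0.001,-0.001,0.1,0],
  [-0.001,-0.001,0.1,0],
])

```text
t: 42.1
ee_pos: [0.6628, 0.0003, 0.0189]
orientation: [-3.142, 0.001, 3.141]
wrist_force: [-1.0, 0.1, 0.5]
opening: 0.0853
grip_force: 0.0
```

>>> play_rows([
  [0,0,0,0],
  [0,0,0,0],
  [0,0,0,0],
  [0,0,0,0],
  [0,0,0,0],
  [0,0,0,0],
  [0,0,0,0],
  [0,0,0,0],
  [0,0,0,0],
  [0,0,0,0],
], hand=1)

```text
t: 43.35
ee_pos: [0.6627, 0.0003, 0.0186]
orientation: [-3.142, 0.0, 3.141]
wrist_force: [-0.6, -1.4, 6.0]
opening: 0.0292
grip_force: 59.0
```

>>> play_rows([
  [0,0,-0.01,0],
  [0,0,-0.035,0],
  [0,0.004,-0.06,0],
  [-0.002,0.025,-0.07,0],
  [-0.004,0.062,-0.07,0],
  [-0.007,0.105,-0.07,0],
  [-0.01,0.145,-0.07,0],
  [-0.012,0.18,-0.07,0],
  [-0.013,0.203,-0.07,0],
  [-0.013,0.211,-0.07,0],
])

```text
t: 44.6
ee_pos: [0.6753, 0.2128, 0.0882]
orientation: [-3.142, -0.0, -3.141]
wrist_force: [0.2, -0.3, -1.1]
opening: 0.0288
grip_force: 59.2
```

>>> play_rows([
  [0,0,0.006,0],
  [0,0,0.018,0],
  [0,0,0.034,0],
  [0,0,0.048,0],
  [0,0,0.057,0],
  [0,0,0.063,0],
  [0,0,0.066,0],
  [0,0,0.067,0],
  [0,0,0.0675,0],
  [0,0,0.068,0],
])

```text
t: 45.85
ee_pos: [0.6759, 0.2114, 0.0208]
orientation: [3.141, 0.0, 3.141]
wrist_force: [-0.0, 0.7, -1.9]
opening: 0.0288
grip_force: 59.2
```

>>> play_rows([
  [0,0,0.0005,0],
  [0,0,0.001,0],
  [0,0,0.0015,0],
  [0,0,0.0015,0],
  [0,0,0.0015,0],
  [0,0,0.0015,0],
  [0,0,0.0015,0],
  [0,0,0.0015,0],
  [0,0,0.0015,0],
  [0,0,0.0015,0],
])

```text
t: 47.1
ee_pos: [0.6762, 0.2114, 0.0206]
orientation: [3.141, 0.002, 3.141]
wrist_force: [-5.7, -1.5, 15.9]
opening: 0.0289
grip_force: 60.7
```

Touchdown. Releasing, then backing off so the top camera has a clear view.

>>> play_rows([
  [0,0,-0.0008,0],
  [0,0,-0.0008,0],
  [0,0,-0.0008,0],
  [0,0,-0.0008,0],
  [0,0,-0.0008,0],
  [0,0,-0.01,0],
  [0,0,-0.04,0],
  [0,0,-0.085,0],
  [0,0,-0.13,0],
  [0,0,-0.17,0],
], hand=0)

```text
t: 48.35
ee_pos: [0.6759, 0.2113, 0.1916]
orientation: [3.141, 0.001, 3.141]
wrist_force: [0.0, 0.4, 0.5]
opening: 0.0853
grip_force: 0.0
```

>>> play_rows([
  [0.03,0.02,-0.02,0],
  [0.08,0.06,-0.04,0],
  [0.13,0.1,-0.05,0],
  [0.18,0.14,-0.05,0],
  [0.23,0.18,-0.05,0],
  [0.28,0.22,-0.05,0],
  [0.32,0.25,-0.05,0],
  [0.34,0.265,-0.05,0],
  [0.35,0.27,-0.05,0],
  [0.35,0.27,-0.05,0],
])

```text
t: 49.6
ee_pos: [0.3259, 0.4813, 0.2393]
orientation: [3.141, 0.0, 3.142]
wrist_force: [0.9, 0.8, -0.6]
opening: 0.0857
grip_force: 0.0
```

Run:
```python
from h import *
print(pose()[0].round(3))
a=imaging.read_camera('top')[130:350,180:470,::-1]; a=cv2.resize(a,None,fx=2.7,fy=2.7,interpolation=cv2.INTER_CUBIC)
m=imaging.camera_model('top')
for X in [(.676,.2115,.1),(.447,.0045,.124),(.663,-.214,.164),(.456,-.249,.143)]:
    c=m['R']@np.array(X)+m['t']; u=c[:2]/c[2]*m['fx']+[m['cx'],m['cy']]; u=(u+.5-[180,130])*2.7-.5; cv2.drawMarker(a,tuple(int(v) for v in u.round()),(0,0,255),0,12,1)
b=imaging.read_camera('side')[130:350,200:520,::-1]
a=cv2.resize(a,None,fx=.63,fy=.63,interpolation=cv2.INTER_AREA); b=cv2.resize(b,None,fx=.94,fy=.94)
o=np.zeros((600,500,3),np.uint8); o[:a.shape[0],:a.shape[1]]=a; o[380:380+b.shape[0],:b.shape[1]]=b
cv2.imwrite('pics/end.png',o)
```

```text
[0.326 0.481 0.239]
```

View pics/end.png

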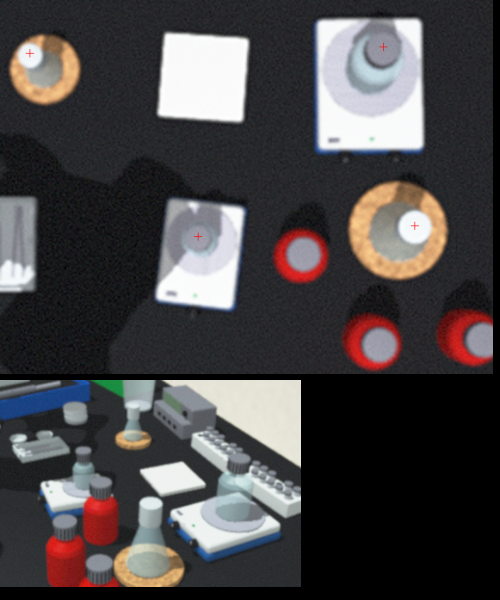

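All four vessels stand upright, and their caps are within about 2 px of the targets: (30,54), (198,237), (382,49) and (414,226). The tile is empty and the red look-alikes haven't moved.

```bash
python3 -c "
from bench import order; print(order.sign_off())"
```

```text
the job is handed in; nothing more can be done
None
```

The changeover is finished and handed in at about 50 s: both bottles stand on their stirrers and both flasks on their cork mats, upright and centred to within a few millimetres.

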